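Close a broken tile in the cam-locked gluing jig

ROBOT

A 6-joint arm with a two-finger parallel gripper is mounted at the origin on the work surface. World frame = base frame: x ahead of the robot, y to its left, z up, the work surface at z = 0. Lengths are in mm, angles in rad, forces in N, time in s.
With the tool pointing down it reaches from about 275 to 850 mm from the base axis. Payload 5.2 kg.
Tool frame: the origin (TCP) lies midway between the tips of the shut fingers; the grasp point (between the pads) lies 19 mm behind it (arm.hold_point_z is the distance from the TCP to the grasp point, in mm); z points along the fingers, y is the line along which they close (so a half turn about z gives the same grasp; the last joint's range is limited). The gripper opens to 85 mm and grips with 20 to 120 N. Pads are 22 mm wide; open, the fingers measure 114 mm over their backs; the gripper's body (76 mm by 85 mm) begins 54 mm behind the grasp point. The pads swing forward as they close: fully open they stand 13 mm farther back than shut.
Start: joints at [0.964, 0.259, 1.535, -0, 1.348, -0.203], TCP at [216.083, 505.78, 231.31] pointing down, gripper open.
Joint ranges: [-3.14, 3.14], [-0.91, 2.08], [0.19, 2.58], [-1.22, 4.36], [0.22, 2.71], [-3.12, 3.12]. Speed limits (rad/s): [2.57, 2.57, 3.14, 3.14, 3.14, 3.14].

INTERFACE

Orientations are given as a unit quaternion [w, x, y, z].
In Python, from workcell import arm gives the robot as it stands.
- The arm moves only by the shell command python3 -m jog 'ROWS' [OPENING]. ROWS is text: rows parted by semicolons, each of 6 numbers parted by spaces: the shift along the tool's x, y, z in units of 25 mm (1.0 is 25 mm), then the turn, a rotation vector about the tool's x, y, z in degrees. In form: x y z rx ry rz; .... A call has 1 to 10 rows; each row shifts and turns the commanded pose from where the row before left it, along the tool's axes as they then stand; what a row does not reach is not made up. A row lasts 1/10 s, in which the tool goes at most 50 mm and 8.59 degrees, less where a joint would pass 70% of its speed; a pose out of reach is approached as far as the arm can. A call is refused whole if a number of a shift passes 1 or a number of a turn 8.59, either way. A call with a gripper value outside its range is refused whole. OPENING is the finger opening in mm, from 0 to 85.4, set as the call begins (- or left out, the last holds). The fingers move at their own pace and stop on an object; the grip force is fixed at half the most. Time passes only in rows, so rows that do not move let the fingers close. It gives the time, the measured TCP pose, the force, the opening and the grip force at its end, in the units of the state.
- arm.get_state(): the state, without advancing time (a new reading comes with each control period).
- arm.camera(name): name is "side" or "top" or "wrist"; returns a dict with "color" (384x512x3 uint8, red, green, blue), "fovy" (degrees; the focal length in pixels is half the picture's height over the tangent of half this angle, whatever the lens; pixels are square), "cx", "cy" (the principal point, pixels), "xyz" and "attitude" of the camera in the world; the wrist camera has in their place "mount" (4x4, takes a point from camera to tool coordinates, whose origin is the TCP and whose axes are the flange's). Camera axes: x right, y up, looking along -z (the intrinsics and any distortion apply to the point x, -y, -z); pixel columns grow to the right and rows downward; lengths in mm; the calibration is good to about 2 mm. A picture is of the moment at which its call begins: read the wrist's pose just before it. There is no depth.
- arm.job_done(): hands the job in; it is judged then, once.
The state is a dict: "time_s": time; "q": joint angles; "qd": joint speeds; "joint_torque": joint torques, N m; "ee_pos": TCP position; "tcp_rot": TCP orientation; "ft_force": force on the tool from outside, world axes, zero at the start; "torque": the same for the moment, N m; "grip_width": finger opening in mm; "finger_force": force on a finger pad.
Only numpy, scipy, OpenCV 4.12 (cv2) and the standard library are available. Lean on these libraries where they do the work, as an engineer would, in place of code of your own. Each camera call takes 0.05 s, during which the arm holds its last target. There are 200 camera calls.

TASK

Bring the two halves of the broken tile together in the gluing jig: with the fingertips, first push the red cam round by its black peg until its low point squarely faces the slide's side arm, and only then push the slide forward by its blue plate until the loose half meets the fixed half. Push gently and grip nothing: do not touch or lift the tile itself, do not move the slide forward before the cam is at its low point, and leave the cam there and everything else on the bench where it stands.

Things in the scene. Friction and masses are not known exactly. Their poses are not given: they have to be found in the camera images.
- jig: Gluing jig, fixed, plywood board 310 x 290 x 12 mm. Origin on the bench under the tile track's centre line; +x forward (slide is pushed this way, to the fence), +y left (cam side). Board: x -155..155, y -75..215 mm. Order along x: slide, loose half, gap, fixed half, fence at x 130 mm, 32 mm high. Rails at y +-56 mm, tops at 24 mm. Only the blue plate and peg stand higher.
- slide (a joint): Forward travel of the aluminium slide along jig +x, m: starts 0 to 0.010, 0.060 when the halves meet, stop 0.075. Stays where left; 2 N friction plus 15 N per m/s. Its side arm (bar 20 mm wide, out to jig y 165 mm, top at 26 mm) runs up against the cam: the slide is stopped at 0.0265 by the cam's high side, at 0.0625 by its low point.
- slide_plate (a point): On the back face (jig -x side) of the slide's upright blue plate, mid-width, 55 mm above the bench. The plate is 60 mm wide along jig y, 10 mm thick, free from 22 to 70 mm above the bench; push this face towards jig +x. Behind it the slide and its side arm stay below 26 mm.
- sidearm_face (a point): Middle of the part of the side arm's front face that meets the cam, 19.5 mm above the bench, at jig y = 130 mm, level with the cam's pivot; moves with the slide.
- cam (a joint): Angle of the red eccentric cam about its vertical pivot, rad, counter-clockwise from above positive. 0: high side and peg point back (jig -x) at the side arm. +3.14 or -3.14 (the same): low point faces the arm, peg points straight forward (jig +x); this is wanted. Starts in -1.9 to 1.9, turns either way, range +-3.75. Friction 0.22 N m (5 N at the peg); stays where left.
- cam_pivot (a point): Top of the red cam disc on its pivot axis (steel bolt), 26 mm above the bench, at jig (-12.5, 130) mm; does not move. The disc is 76 mm across, 12 mm thick, its centre 18 mm off the pivot: the rim is 56 mm from the pivot on the high side and 20 mm at the low point, which a white dot marks.
- cam_peg (a point): Black peg on the cam's high side, opposite the white dot: upright, 14 mm diameter, 44 mm from the pivot axis, from 26 to 71 mm above the bench; this point is on its axis, 53 mm above the bench. From the pivot it lies at angle pi + cam joint value, counted from jig +x.
- tile_loose: Loose half of a cream tile with an ochre border, 50 (x) x 100 (y) x 8 mm, 90 g, lying on the jig board in front of the slide between the rails (2 mm play each side). Origin under its centre, axes as the jig's. Not to be touched or lifted, only pushed along by the slide.
- loose_break (a point): Middle of the loose half's broken (straight, brick-coloured) forward edge, half-way up (16 mm above the bench).
- tile_fixed: Fixed half of the tile, same size, fastened against the fence; its origin under its centre at jig (105, 0, 12) mm. Not to be touched.
- fixed_break (a point): Middle of the fixed half's broken backward edge, half-way up; axes as the jig's. The halves meet when the loose break reaches this point.
- dropper_green: Bystander: dark green dropper bottle, loose, 25 mm diameter, 72 mm tall, white cap, standing. Origin under its centre. Leave alone.
- dropper_rose: Bystander: rose dropper bottle, loose, 25 mm diameter, 72 mm tall, white cap, standing. Origin under its centre. Leave alone.
- dropper_dark: Bystander: black dropper bottle on the jig board, loose, 25 mm diameter, 72 mm tall, black cap, standing on the far left corner of the jig board. Origin under its centre. Leave alone.
- tape: Bystander: roll of masking tape, loose, 90 mm across, 24 mm high, lying flat. Origin under its centre. Leave alone.
- mug: Bystander: cream mug, loose, 72 mm across, 85 mm tall with a side handle. Origin under its centre. Leave alone.
- water_cup: Bystander: rose plastic cup, loose, 70 mm across, 85 mm tall. Origin under its centre. Leave alone.
- brush: Bystander: paint brush, loose, 190 mm long, lying flat. Origin under its centre. Leave alone.

How it is judged (in metres and radians):
On the way, in this order (a step that is already met when the one before it is completed fails the run):
1. the cam is turned to its low point while the slide is still back ((value of joint cam above 2.7916 rad or value of joint cam below -2.7916 rad) and value of joint slide below 0.02 m), for 0.2 s.
2. the slide has pushed the loose half up to the fixed half (value of joint slide above 0.057 m and x of loose_break in the frame of fixed_break between -0.003 and 0.003 m and y of loose_break in the frame of fixed_break between -0.004 and 0.004 m), for 0.2 s.
At the end, for the whole second after the job is handed in: The cam is within 0.40 rad of its low point (joint 3.14 or -3.14), the slide at 0.057 m or more, the loose half's break within 3 mm of the fixed half's along the track and 4 mm across it, the loose half flat (0.08 rad) and square (0.06 rad) in the jig, all at rest (all of step 2 and (value of joint cam above 2.7416 rad or value of joint cam below -2.7416 rad) and angle between tile_loose's own z axis and vertical below 0.08 rad and angle between the x axis of tile_loose and the x axis of jig, either way round below 0.06 rad and linear speed of tile_loose below 0.01 m/s and velocity of joint slide between -0.01 and 0.01 m/s and velocity of joint cam between -0.05 and 0.05 rad/s); the robot touches nothing.
It fails at once if the slide is pushed forward (past 20 mm) while the cam is not at its low point (more than 0.5 rad off) (value of joint slide above 0.02 m and value of joint cam between -2.64 and 2.64 rad).
It fails at once if the robot touches either half of the tile (contact force between any of tile_loose, tile_fixed and the fingers above 1 N or contact force between any of tile_loose, tile_fixed and the arm above 1 N).
It fails at once if the loose half is lifted or tipped (z of tile_loose in the frame of jig above 0.02 m or angle between tile_loose's own z axis and vertical above 0.2 rad).
It fails at once if the cam or the slide is squeezed or rammed (over 45 N from the fingers) (contact force between any of cam, slide and the fingers above 45 N).
It fails at once if one of the bottles, the tape, mug, cup or brush is disturbed (moved over 15 mm) (distance of any of dropper_green, dropper_rose, dropper_dark, tape, mug, water_cup, brush from where it was at the start of the episode above 0.015 m).
It also fails if it takes over 64 s, if anything falls off the work surface, if the arm or the gripper's body presses on something with over 40 N, if the wrist force passes 120 N, or if a joint passes its speed limit or range.

## Working session

There is one attempt and no reset: what is moved stays moved. The work goes in short steps, Python scripts to look and compute and a shell command to move; the robot and the scene stay as the last step left them, time stands still between calls to the robot, and variables do not carry over. Pictures are saved under pics/ and viewed, at most 10 in all, crops included, and the job is handed in when it is done.

```bash
ls; mkdir -p pics
python3 - <<'E'
from workcell import arm
import cv2
print(arm.get_state())
for n in("top","side"):
    c=arm.camera(n); cv2.imwrite(f"pics/{n}0.png",c["color"][:,:,::-1]); print({k:v for k,v in c.items() if k!="color"})
E
```

```text
pics
{'time_s': 0.0, 'q': array([ 9.64183678e-01,  2.59349732e-01,  1.53611723e+00, -6.93218019e-07,
        1.34797717e+00, -2.02814301e-01]), 'qd': array([-0.0009206 ,  0.00108478, -0.0014495 ,  0.0012543 ,  0.00044272,
        0.00036454]), 'joint_torque': array([ 1.42186873e-03, -4.46049464e+01, -2.90568817e+01, -2.59423859e-04,
        1.19441387e-02,  2.74408656e-07]), 'ee_pos': array([215.77659867, 505.3227771 , 230.45735718]), 'tcp_rot': array([-3.64204590e-04,  2.00530127e-01,  9.79687099e-01, -8.51087722e-04]), 'ft_force': array([ 0.59630504, -0.38176057,  0.28069802]), 'torque': array([ 0.05172512, -0.00840357, -0.03978515]), 'finger_force': 0.0, 'grip_width': 85.01192219938352}
{'fovy': 44.36954935454743, 'cx': 253.297704201298, 'cy': 193.20834985889383, 'xyz': array([ 477.62310655,   43.96432291, 1216.76660806]), 'attitude': array([ 0.70910483,  0.05616142, -0.04309588, -0.70154043])}
{'fovy': 42.53686847565743, 'cx': 259.4481580942355, 'cy': 190.0426140454132, 'xyz': array([  91.82917335, -687.65308466,  867.46960593]), 'attitude': array([ 0.86654972,  0.39559724, -0.11988688, -0.27968116])}
```

View pics/top0.png

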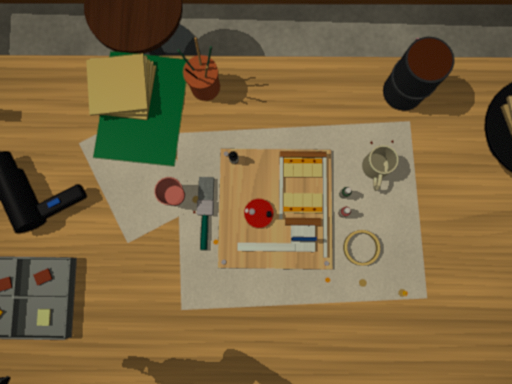

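View pics/side0.png

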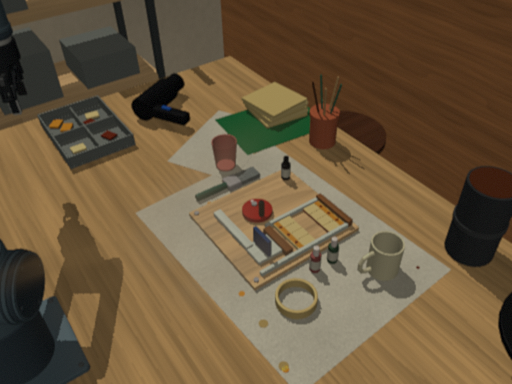

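The top view shows the jig with its forward direction up in the image (about world +x). The cam is at (259,213), the peg on its right at (268,213), the white dot on its left, and the blue plate at (303,240). The cam therefore needs about a quarter turn counter-clockwise. I'll enlarge this part for detail.

```bash
cat > h.py <<'E'
import numpy as np, cv2
from scipy.spatial.transform import Rotation as R
from workcell import arm
def rot(q): return R.from_quat(np.roll(q,-1)).as_matrix()
def cam(n):
    s=arm.get_state(); c=arm.camera(n); M=np.eye(4)
    if n=="wrist":
        T=np.eye(4);T[:3,:3]=rot(s["tcp_rot"]);T[:3,3]=s["ee_pos"]; M=T@c["mount"]
    else: M[:3,:3]=rot(c["attitude"]);M[:3,3]=c["xyz"]
    c["M"]=M; c["f"]=192/np.tan(np.radians(c["fovy"]/2)); return c
def onplane(c,u,v,z):
    d=c["M"][:3,:3]@np.array([(u-c["cx"])/c["f"],-(v-c["cy"])/c["f"],-1]); o=c["M"][:3,3]
    return o+d*(z-o[2])/d[2]
def proj(c,p):
    x=c["M"][:3,:3].T@(np.asarray(p,float)-c["M"][:3,3]); return c["cx"]+c["f"]*x[0]/-x[2], c["cy"]-c["f"]*x[1]/-x[2]
E
python3 - <<'E'
from h import *
c=cam("top"); im=c["color"][:,:,::-1]
cv2.imwrite("pics/crop1.png",cv2.resize(im[140:280,205:345],None,fx=4.25,fy=4.25,interpolation=cv2.INTER_CUBIC))
h=cv2.cvtColor(im,cv2.COLOR_BGR2HSV)
m=(((h[...,0]<6)|(h[...,0]>174))&(h[...,1]>180)&(h[...,2]>90)).astype(np.uint8); m[:,:235]=0;m[:,290:]=0;m[:190]=0;m[240:]=0
k,_=cv2.findContours(m,0,2); k=max(k,key=cv2.contourArea); (u,v),r=cv2.minEnclosingCircle(k); print(u,v,r,onplane(c,u,v,26))
E
```

```text
258.6025695800781 212.81410217285156 14.326875686645508 [595.77246363  52.9632027   26.        ]
```

View pics/crop1.png

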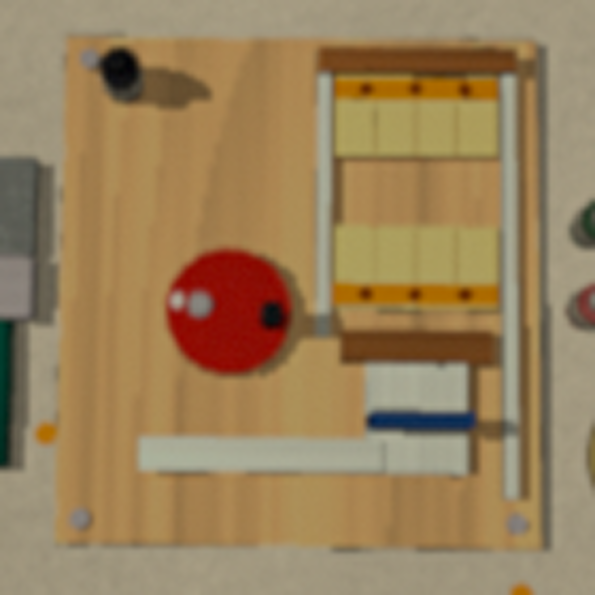

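The crop shows the board corners at about (67,38), (541,42), (57,545) and (547,548). The pivot bolt is at (200,305), the peg top at (272,314), the disc centre at (229,311) and the blue plate from (370,420) to (474,421).

Run:
```python
from h import *
c=cam("top")
P=lambda u,v,z: onplane(c,u/4.25+205-.4,v/4.25+140-.4,z)
cs=[P(67,38,12),P(541,42,12),P(547,548,12),P(57,545,12)]
for p in cs: print(p.round(1))
J=[(155,215),(155,-75),(-155,-75),(-155,215)]
A=np.array(cs)[:,:2]; B=np.array(J,float); Ac=A-A.mean(0);Bc=B-B.mean(0)
th=np.arctan2((Bc[:,0]*Ac[:,1]-Bc[:,1]*Ac[:,0]).sum(),(Bc*Ac).sum()); Rm=np.array([[np.cos(th),-np.sin(th)],[np.sin(th),np.cos(th)]])
t=A.mean(0)-Rm@B.mean(0); print("yaw",th,"org",t)
w=lambda x,y:Rm@[x,y]+t
print("pivot pred",w(-12.5,130),"meas",P(200,305,28),"disc",P(229,311,26))
piv=P(200,305,28)[:2]; peg=P(272,314,71)[:2]; d=peg-piv; print("peg",peg,np.hypot(*d),"joint",np.arctan2(d[1],d[0])-th-np.pi+2*np.pi)
d=P(229,311,26)[:2]-piv; print("joint disc",np.arctan2(d[1],d[0])-th+np.pi,np.hypot(*d))
for a in[(370,426),(474,427)]: p=P(*a,70)[:2]; print("plate back top",p,Rm.T@(p-t))
for a in[(140,470),(380,472),(140,437)]: p=P(*a,26)[:2]; print("arm",p,Rm.T@(p-t))
print("target peg",w(31.5,130))
```

```text
[765.4 155.1  12. ]
[ 765.1 -136.6   12. ]
[ 458.1 -136.6   12. ]
[456.3 154.4  12. ]
yaw 0.001964659405224677 org [611.37096853 -60.92961479]
pivot pred [598.6155871   69.04557609] meas [599.0854276   70.59868491  28.        ] disc [595.86528164  53.26942478  26.        ]
peg [589.91858406  28.19673784] 43.381518372265816 joint 1.355919115682818
joint disc 1.3851058786936081 17.62590697539021
plate back top [526.49752307 -28.13196746] [-84.80884549  32.96433134]
plate back top [526.5944497 -87.2809461] [-84.82812658 -26.18472357]
arm [500.93219348 104.90753511] [-110.11274861  166.05380428]
arm [501.40623955 -36.80554407] [-109.9171212    24.34006726]
arm [520.35035558 105.23112621] [-90.69398824 166.33924472]
target peg [642.61550218  69.13202104]
```

```bash
python3 -m jog '0 0 0 0 0 -8; 0 0 0 0 0 -3.1; -.88 -.78 0 0 0 0; -.88 -.78 0 0 0 0; -.88 -.78 0 0 0 0; -.88 -.78 0 0 0 0; -.88 -.78 0 0 0 0; -.88 -.78 0 0 0 0; -.88 -.78 0 0 0 0; -.88 -.78 0 0 0 0' 0; python3 -m jog '-.88 -.78 0 0 0 0; -.88 -.78 0 0 0 0; -.88 -.78 0 0 0 0; -.88 -.78 0 0 0 0; -.88 -.78 0 0 0 0; -.88 -.78 0 0 0 0; -.88 -.78 0.5 0 0 0; -.88 -.78 .8 0 0 0; -.88 -.78 .8 0 0 0; -.88 -.78 .8 0 0 0'
python3 -m jog '-.88 -.78 .8 0 0 0; -.88 -.78 .8 0 0 0;0 0 0 0 0 0;0 0 0 0 0 0;0 0 0 0 0 0'
```

```text
time_s: 1.2
ee_pos: [356.2, 315.4, 231.2]
tcp_rot: [-0.0, 0.105, 0.994, -0.0]
ft_force: [-0.3, -0.1, -0.7]
grip_width: 0.3
finger_force: 0.0
time_s: 2.2
ee_pos: [530.7, 78.8, 158.0]
tcp_rot: [0.0, 0.105, 0.994, 0.0]
ft_force: [0.6, 0.4, 0.2]
grip_width: -0.2
finger_force: 0.0
time_s: 2.7
ee_pos: [564.8, 33.3, 119.3]
tcp_rot: [0.0, 0.105, 0.995, 0.0]
ft_force: [-0.9, 0.5, -0.8]
grip_width: -0.1
finger_force: 0.0
```

```bash
python3 -m jog '0 0 .8 0 0 0;0 0 .8 0 0 0;0 0 .8 0 0 0;0 0 .76 0 0 0;0 0 0 0 0 0;0 0 0 0 0 0'
python3 - <<'E'
from h import *
c=cam("wrist"); t=cam("top")
w=cv2.resize(c["color"],(640,480)); k=cv2.resize(t["color"][180:260,220:320],(500,400),interpolation=cv2.INTER_CUBIC)
print(c["mount"].round(2), proj(c,(590.2,26.7,71)),proj(c,(599,69.8,28)))
cv2.imwrite("pics/w1.png",w[:,:,::-1])
cv2.imwrite("pics/t1.png",k[:,:,::-1])
E
```

```text
time_s: 3.3
ee_pos: [565.2, 33.4, 40.8]
tcp_rot: [0.0, 0.104, 0.995, 0.0]
ft_force: [0.4, 0.3, -0.1]
grip_width: -0.1
finger_force: 0.0
[[  -0.      0.96    0.29   74.26]
 [   1.      0.      0.      0.73]
 [   0.      0.29   -0.96 -142.03]
 [   0.      0.      0.      1.  ]] (np.float64(247.72142953789137), np.float64(330.18408411988855)) (np.float64(321.19960797226935), np.float64(277.4778021611517))
```

View pics/w1.png

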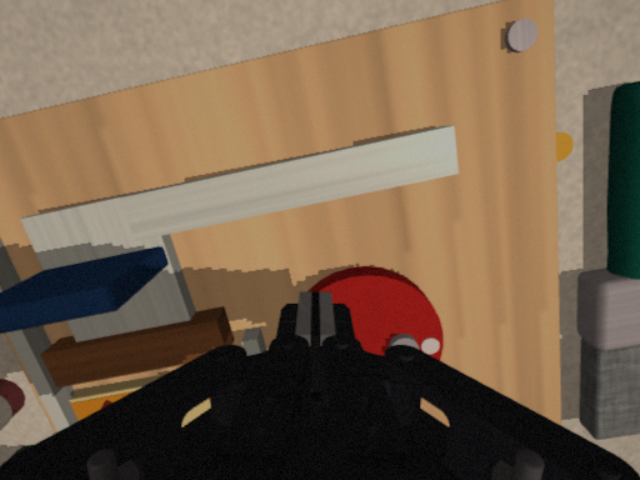

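The wrist view shows the shut fingers at (316,330) behind the peg. The pivot bolt is at (403,343), within 4 px of prediction. Next I make contact and turn the peg along its arc.

```bash
python3 -m jog '-.1 0 0 0 0 0;-.1 0 0 0 0 0;-.08 0 0 0 0 0;0 0 0 0 0 0;-.124 -.046 0 0 0 -4;-.124 -.046 0 0 0 -4;-.124 -.046 0 0 0 -4;-.124 -.046 0 0 0 -4;-.124 -.046 0 0 0 -4;-.124 -.046 0 0 0 -4'
python3 - <<'E'
from h import *
s=arm.get_state(); p=s["ee_pos"]; X=rot(s["tcp_rot"])[:2,:2]; piv=np.array([599,69.8])
print("tcp rel pivot in tool (want 18,-44):",X.T@(p[:2]-piv),"phi",np.degrees(np.arctan2(-X[1,0],-X[0,0]))-90)
E
```

```text
time_s: 4.4
ee_pos: [588.1, 23.1, 39.5]
tcp_rot: [-0.002, -0.106, 0.994, -0.0]
ft_force: [-6.3, -3.0, 4.3]
grip_width: -0.2
finger_force: 3.1
tcp rel pivot in tool (want 18,-44): [ 20.50254959 -43.38384932] phi -77.85904935452774
```

```bash
cat > chk.py <<'E'
from h import *
s=arm.get_state(); p=s["ee_pos"]; X=rot(s["tcp_rot"])[:2,:2]; piv=np.array([599,69.8])
print("tcp rel pivot in tool (want 18,-44):",X.T@(p[:2]-piv),"phi",np.degrees(np.arctan2(-X[1,0],-X[0,0]))-90)
E
python3 -m jog '-.124 -.046 0 0 0 -4;-.124 -.046 0 0 0 -4;-.124 -.046 0 0 0 -4;-.124 -.046 0 0 0 -4;-.124 -.046 0 0 0 -4;-.124 -.046 0 0 0 -4;-.124 -.046 0 0 0 -4;-.124 -.046 0 0 0 -4;-.124 -.046 0 0 0 -4;-.124 -.046 0 0 0 -4'
python3 chk.py; python3 -m jog '-.124 -.046 0 0 0 -4;-.124 -.046 0 0 0 -4;-.124 -.046 0 0 0 -4;-.124 -.046 0 0 0 -4;-.124 -.046 0 0 0 -4;-.124 -.046 0 0 0 -4;-.124 -.046 0 0 0 -4;0 0 0 0 0 0'
python3 chk.py
```

```text
time_s: 5.4
ee_pos: [621.7, 26.9, 39.6]
tcp_rot: [-0.001, -0.439, 0.898, -0.001]
ft_force: [-2.0, -7.3, 0.2]
grip_width: 0.1
finger_force: 3.3
tcp rel pivot in tool (want 18,-44): [ 19.88974239 -44.30038553] phi -37.88542506408019
time_s: 6.2
ee_pos: [639.8, 43.1, 39.7]
tcp_rot: [-0.0, -0.643, 0.766, -0.001]
ft_force: [1.4, -5.5, -0.8]
grip_width: -0.2
finger_force: 2.4
tcp rel pivot in tool (want 18,-44): [ 19.26863048 -44.78181384] phi -9.938365611373953
```

```bash
python3 -m jog '-.124 -.046 0 0 0 -4;-.124 -.046 0 0 0 -4;-.093 -.036 0 0 0 -3;0 0 0 0 0 0'
python3 chk.py; python3 -m jog '.4 0 0 0 0 0;.6 0 0 0 0 0;0 0 -1 0 0 0;0 0 -1 0 0 0;0 0 -1 0 0 0;0 0 -1 0 0 0;.9 0 0 0 0 0;.9 0 0 0 0 0;.9 0 0 0 0 0;0 0 0 0 0 0'
python3 - <<'E'
from h import *
t=cam("top")
k=cv2.resize(t["color"][140:280,205:345],(595,595),interpolation=cv2.INTER_CUBIC)
cv2.imwrite("pics/t2.png",k[:,:,::-1])
E
```

```text
time_s: 6.6
ee_pos: [642.6, 75.2, 38.7]
tcp_rot: [-0.018, -0.699, 0.715, -0.017]
ft_force: [-1.2, -4.5, 2.1]
grip_width: -0.2
finger_force: 2.1
tcp rel pivot in tool (want 18,-44): [ -6.41571732 -43.46350197] phi -1.3243358942908827
time_s: 7.6
ee_pos: [637.8, 16.4, 139.5]
tcp_rot: [-0.035, -0.677, 0.735, -0.035]
ft_force: [0.6, 0.1, -0.3]
grip_width: 0.3
finger_force: 0.0
```

View pics/t2.png

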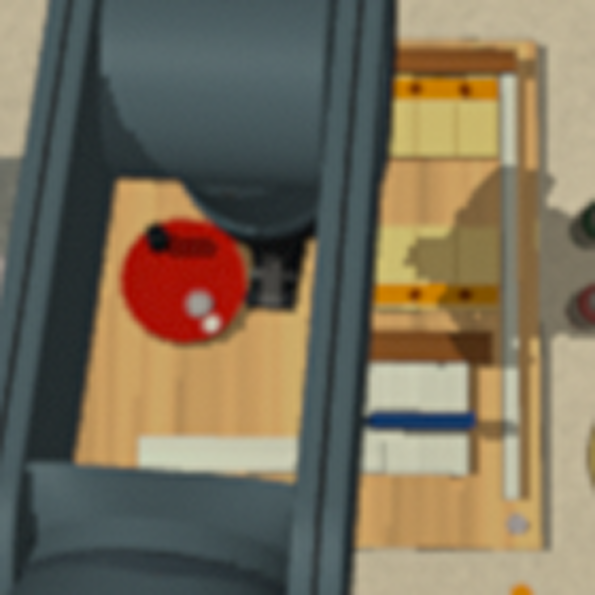

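The cam overshot: the white dot at (211,323) and the peg at (158,237) put the peg about 31° past forward. The tool also jumped and tilted on the last row. I'll check the joints before I correct the cam.

Run:
```python
from h import *
c=cam("top");s=arm.get_state(); print(s["q"].round(3),s["qd"].round(2),s["ee_pos"].round(1)); print(rot(s["tcp_rot"]).round(3))
P=lambda u,v,z: onplane(c,u/4.25+204.6,v/4.25+139.6,z)
piv=P(200,304,28)[:2]
for n,p in(("peg",P(158,237,71)),("dot",P(211,323,26)),("disc",P(185,281,26))):
    d=p[:2]-piv; print(n,p[:2].round(1),np.hypot(*d),np.degrees(np.arctan2(d[1],d[0])))
```

```text
[-0.091  0.49   1.426 -0.104  1.221 -3.116] [ 0.02 -0.   -0.01  0.01  0.    0.  ] [638.2  18.3 139.8]
[[-0.081 -0.997 -0.003]
 [-0.992  0.081 -0.098]
 [ 0.097 -0.005 -0.995]]
peg [633.9  94.4] 41.717906043187675 34.8047945210777
dot [588.6  63.9] 12.967175275861537 -149.06593344954314
disc [613.6  79.8] 16.713750070877452 33.41011966027162
```

Joint 6 had reached its limit, which explains the tilt and the overshoot. I'll level the tool, unwind it by half a turn, and push the peg back from its other side.

```bash
python3 -m jog '0 0 0 -.3 -5.6 0;0 0 0 0 0 0;0 0 0 0 0 8.5;0 0 0 0 0 8.5;0 0 0 0 0 8.5;0 0 0 0 0 8.5;0 0 0 0 0 8.5;0 0 0 0 0 8.5;0 0 0 0 0 8.5;0 0 0 0 0 8.5' >/dev/null; python3 -m jog '0 0 0 0 0 8.5;0 0 0 0 0 8.5;0 0 0 0 0 8.5;0 0 0 0 0 8.5;0 0 0 0 0 8.5;0 0 0 0 0 8.5;0 0 0 0 0 8.5;0 0 0 0 0 8.5;0 0 0 0 0 8.5;0 0 0 0 0 8.5' >/dev/null;  python3 -m jog '0 0 0 0 0 8.5;0 0 0 0 0 8.5;0 0 0 0 0 5.3;.8 0 0 0 0 0;.9 0.06 0 0 0 0;.9 .06 0 0 0 0;.9 0 0 0 0 0;.78 0 0 0 0 0;0 0 0 0 0 0;0 0 0 0 0 0'
python3 - <<'E'
from h import *
s=arm.get_state(); print(s["q"].round(3),s["ee_pos"].round(1)); print(rot(s["tcp_rot"]).round(3))
E
```

```text
time_s: 10.7
ee_pos: [646.3, 144.6, 136.7]
tcp_rot: [0.011, 0.717, 0.697, -0.011]
ft_force: [-0.5, 0.5, -0.0]
grip_width: -0.4
finger_force: 0.0
[ 0.069  0.531  1.361 -0.033  1.252  0.108] [646.3 144.6 136.7]
[[ 0.029  1.    -0.001]
 [ 0.999 -0.029 -0.031]
 [-0.031  0.    -1.   ]]
```

```bash
python3 -m jog '0 0 0 0 1.8 -1.7;0 -.2 0 0 0 0;0 0 .9 0 0 0;0 0 .9 0 0 0;0 0 .9 0 0 0;0 0 .9 0 0 0;0 0 .26 0 0 0;-.4 0 0 0 0 0;-.4 0 0 0 0 0;0 0 0 0 0 0'
python3 -m jog '-.15 0 0 0 0 0;-.15 0 0 0 0 0;-.15 0 0 0 0 0;-.15 0 0 0 0 0;-.15 0 0 0 0 0;-.15 0 0 0 0 0;0 0 0 0 0 0;0 0 0 0 0 0'
```

```text
time_s: 11.7
ee_pos: [642.7, 122.4, 42.0]
tcp_rot: [0.001, 0.708, 0.706, 0.001]
ft_force: [-0.4, -0.2, 0.3]
grip_width: 0.1
finger_force: 0.0
time_s: 12.5
ee_pos: [643.9, 104.3, 41.2]
tcp_rot: [0.0, 0.708, 0.707, 0.004]
ft_force: [5.3, 7.3, -2.3]
grip_width: 0.2
finger_force: 4.1
```

```bash
python3 -m jog '-.15 0 0 0 0 0;-.15 0 0 0 0 0;-.15 0 0 0 0 0;-.15 0 0 0 0 0;0 0 0 0 0 0;0 0 0 0 0 0'
python3 - <<'E'
from h import *
t=cam("top")
k=cv2.resize(t["color"][140:280,205:345],(595,595),interpolation=cv2.INTER_CUBIC)
cv2.imwrite("pics/t3.png",k[:,:,::-1])
E
```

```text
time_s: 13.1
ee_pos: [643.1, 88.1, 41.3]
tcp_rot: [0.0, 0.707, 0.707, 0.003]
ft_force: [3.1, 4.0, 1.4]
grip_width: 0.6
finger_force: 2.3
```

View pics/t3.png

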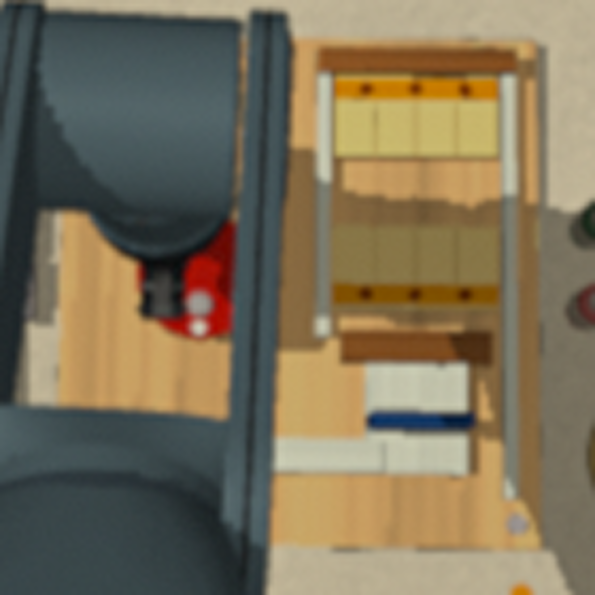

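The dot at (199,328) is straight below the pivot at (200,303), so the cam is at its low point. I'll back off, lift, and go behind the blue plate.

```bash
python3 -m jog '.4 0 0 0 0 0;.6 0 0 0 0 0;0 0 0 0 0 0;0 0 -.9 0 0 0;0 0 -.9 0 0 0;0 0 -.9 0 0 0;0 0 -.9 0 0 0;0 0 -.4 0 0 0;0 0 0 0 0 0'; python3 -m jog '-.855 -.74 0 0 0 0;-.855 -.74 0 0 0 0;-.855 -.74 0 0 0 0;-.855 -.74 0 0 0 0;-.855 -.74 0 0 0 0;-.855 -.74 0 0 0 0;-.855 -.74 0 0 0 0;-.855 -.74 0 0 0 0;0 0 0 0 0 0;0 0 0 0 0 0'
```

```text
time_s: 14.05
ee_pos: [642.3, 112.0, 142.0]
tcp_rot: [0.001, 0.707, 0.707, 0.002]
ft_force: [0.2, -0.3, 0.5]
grip_width: -0.2
finger_force: 0.0
time_s: 15.05
ee_pos: [492.6, -59.1, 139.2]
tcp_rot: [-0.001, 0.708, 0.706, 0.0]
ft_force: [0.3, 0.4, -0.0]
grip_width: 0.0
finger_force: 0.0
```

```bash
python3 -m jog '0 0 .8 0 0 0;0 0 .8 0 0 0;0 0 .8 0 0 0;0 0 .8 0 0 0;0 0 .68 0 0 0;0 0 0 0 0 0;0 .2 0 0 0 0;0 .2 0 0 0 0;0 .2 0 0 0 0;0 0 0 0 0 0'
python3 - <<'E'
from h import *
t=cam("top")
k=cv2.resize(t["color"][140:280,205:345],(595,595),interpolation=cv2.INTER_CUBIC)
cv2.imwrite("pics/t4.png",k[:,:,::-1])
E
```

```text
time_s: 16.05
ee_pos: [510.0, -59.2, 44.1]
tcp_rot: [0.001, 0.707, 0.707, 0.001]
ft_force: [-0.2, 1.2, -0.6]
grip_width: -0.4
finger_force: 0.0
```

View pics/t4.png

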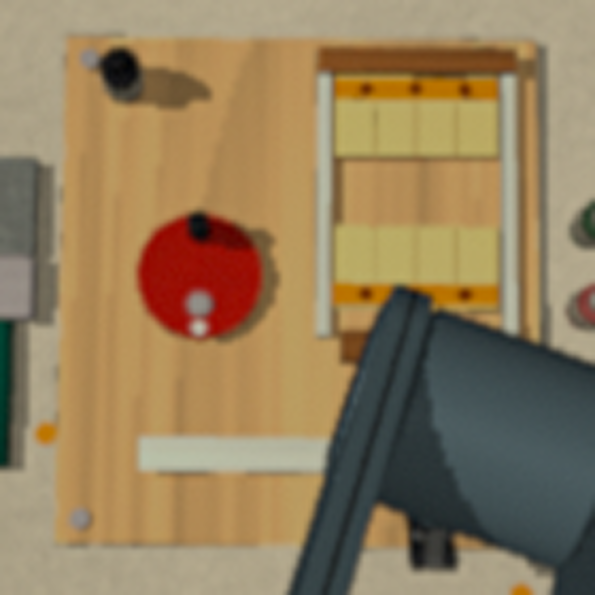

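The cam is square: peg at (199,227), dot at (199,327) and bolt at (199,303). Now I push the slide.

```bash
python3 -m jog '0 .16 0 0 0 0;0 .16 0 0 0 0;0 .16 0 0 0 0;0 .16 0 0 0 0;0 .16 0 0 0 0;0 .16 0 0 0 0;0 .16 0 0 0 0;0 .16 0 0 0 0;0 .16 0 0 0 0;0 .16 0 0 0 0'; python3 -m jog '0 .12 0 0 0 0;0 .12 0 0 0 0;0 .12 0 0 0 0;0 0 0 0 0 0'
python3 - <<'E'
from h import *
t=cam("top")
k=cv2.resize(t["color"][140:280,205:345],(595,595),interpolation=cv2.INTER_CUBIC)
cv2.imwrite("pics/t5.png",k[:,:,::-1])
E
```

```text
time_s: 17.1
ee_pos: [548.6, -58.9, 43.1]
tcp_rot: [-0.0, 0.708, 0.707, 0.001]
ft_force: [-2.5, 1.6, 1.7]
grip_width: -0.1
finger_force: 1.6
time_s: 17.5
ee_pos: [558.0, -59.0, 43.1]
tcp_rot: [0.0, 0.708, 0.707, 0.001]
ft_force: [-0.3, 0.2, 0.4]
grip_width: 0.3
finger_force: 0.2
```

View pics/t5.png

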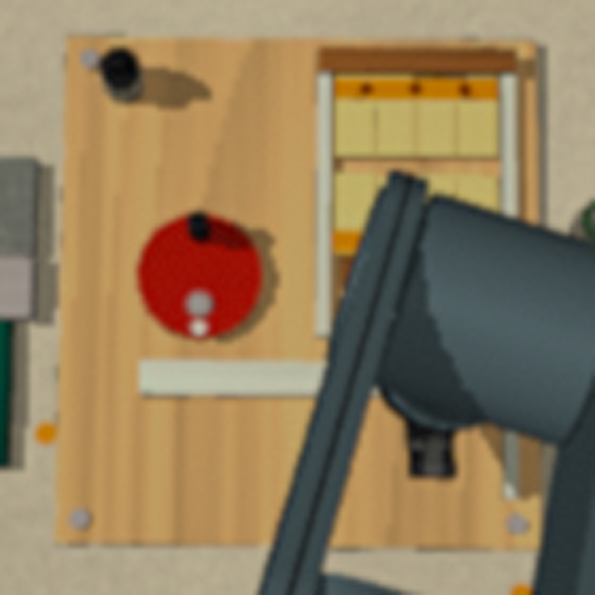

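The slide is following and the gap (rows 158–173) is about 9 mm. The cam has not moved. I'll close the gap slowly.

```bash
python3 -m jog '0 .08 0 0 0 0;0 .08 0 0 0 0;0 .08 0 0 0 0;0 .08 0 0 0 0;0 0 0 0 0 0'; python3 -m jog '0 .05 0 0 0 0;0 .02 0 0 0 0; 0 0 0 0 0 0'
cat > meas.py <<'E'
from h import *
t=cam("top"); im=t["color"].astype(int)
print(im[172:190,292,2], im[172:190,286,2])
E
python3 meas.py
```

```text
time_s: 18.05
ee_pos: [565.7, -59.1, 43.1]
tcp_rot: [-0.0, 0.708, 0.707, 0.001]
ft_force: [-1.7, 0.8, 0.0]
grip_width: 0.1
finger_force: 0.6
time_s: 18.35
ee_pos: [567.1, -59.1, 43.1]
tcp_rot: [-0.0, 0.708, 0.707, 0.001]
ft_force: [-0.9, -0.8, -0.1]
grip_width: -0.0
finger_force: 1.1
[ 99 100 100  99  89  77  95 100  96  90  79  71  69  65  70  75  76  78] [104 104 105 104  93  84 100 105 104 104 105 105 105 105 104 104 105 105]
```

```bash
for i in 1; do python3 -m jog '0 .04 0 0 0 0;0 0 0 0 0 0' | grep -E 'ee_pos|ft'; python3 -m jog '0 .04 0 0 0 0;0 0 0 0 0 0' | grep -E 'ee_pos|ft'; python3 -m jog '0 .04 0 0 0 0;0 0 0 0 0 0'| grep -E 'ee_pos|ft'; done; python3 meas.py
```

```text
ee_pos: [568.1, -59.0, 43.1]
ft_force: [-2.5, -1.8, 0.7]
ee_pos: [568.8, -59.0, 43.1]
ft_force: [-3.4, -2.0, 1.4]
ee_pos: [568.8, -59.0, 43.1]
ft_force: [-6.8, -2.7, 3.2]
[100  99  99  99 100 100  98  96  90  80  70  68  71  73  76  74  75  77] [105 104 105 106 104 105 104 105 106 104 106 104 105 105 105 106 105  89]
```

The gap has closed and the slide has stalled. I'll press once more lightly, then back off, lift and check.

```bash
python3 -m jog '0 .03 0 0 0 0;0 0 0 0 0 0;0 0 0 0 0 0'; python3 -m jog '0 -.3 0 0 0 0;0 -.8 0 0 0 0;0 -.8 0 0 0 0;0 -.4 -.8 0 0 0;0 -.5 -.9 0 0 0;0 -.8 -.9 0 0 0;0 -.9 -.9 0 0 0;0 -.9 -.9 0 0 0;-.9 -.9 0 0 0 0;-.9 0 0 0 0 0'; python3 -m jog '-.9 0 0 0 0 0;-.9 0 0 0 0 0;-.9 0 0 0 0 0;-.9 0 0 0 0 0;-.9 0 0 0 0 0;-.9 0 0 0 0 0;0 0 0 0 0 0;0 0 0 0 0 0'
python3 - <<'E'
from h import *
t=cam("top")
k=cv2.resize(t["color"][140:280,205:345],(595,595),interpolation=cv2.INTER_CUBIC)
cv2.imwrite("pics/t6.png",k[:,:,::-1])
E
```

```text
time_s: 19.35
ee_pos: [568.9, -59.0, 43.1]
tcp_rot: [-0.002, 0.707, 0.707, -0.001]
ft_force: [-8.2, -3.3, 5.4]
grip_width: -0.0
finger_force: 4.6
time_s: 20.35
ee_pos: [411.9, -103.4, 154.1]
tcp_rot: [0.001, 0.707, 0.707, 0.001]
ft_force: [0.1, 0.2, -0.0]
grip_width: 0.1
finger_force: 0.0
time_s: 21.15
ee_pos: [413.2, -238.8, 152.9]
tcp_rot: [-0.0, 0.708, 0.706, 0.001]
ft_force: [-0.1, 0.2, 0.0]
grip_width: 0.1
finger_force: 0.0
```

View pics/t6.png

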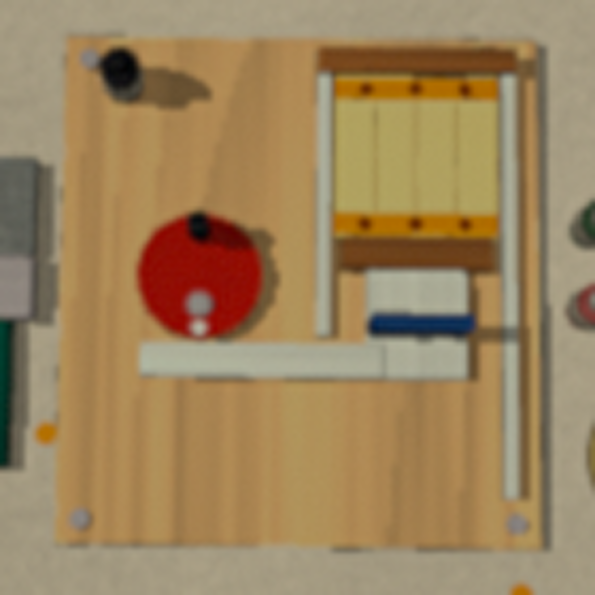

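The halves have met without a gap and sit square. The cam is at its low point (dot at (199,327)), and the robot is clear of everything.

```bash
python3 -c "
from workcell import arm
print(arm.job_done())"
```

```text
the job is handed in; nothing more can be done
None
```

Job handed in (no verdict was returned): the cam is at its low point, the two halves of the tile have met square, and the arm is clear; on the way the cam overshot by about 34° when joint 6 hit its limit, and I pushed it back before moving the slide.

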